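# Pack the finished bells into their foam nests

### The arm

A 6-joint arm with a two-finger parallel gripper is mounted at the origin on the work surface. World frame = base frame: x ahead of the robot, y to its left, z up, the work surface at z = 0. Lengths are in m, angles in rad, forces in N, time in s.
With the tool pointing down it reaches from about 0.3 to 0.75 m from the base axis. Payload 8.5 kg.
Tool frame: the origin (TCP) lies at the very end of the fingers, on their centre line; the grasp point (between the pads) lies 19 mm behind it (hold_point_z is the distance from the TCP to the grasp point, in m); z points along the fingers, y is the line along which they close (so a half turn about z gives the same grasp; the last joint's range is limited). The gripper opens to 88 mm and grips with 3 to 60 N. Pads are 18 mm wide; open, the fingers measure 123 mm over their backs; the gripper's body (75 mm by 187 mm) begins 45 mm behind the grasp point.
Start: joints at [0.89, 0.381, 1.297, -0, 1.464, -0.215], TCP at [0.247, 0.491, 0.239] pointing down, gripper open.
Joint ranges: [-3.11, 3.11], [-0.89, 2.33], [0.22, 2.48], [-1.42, 4.56], [0.17, 2.85], [-2.88, 2.88]. Speed limits (rad/s): [2.39, 2.39, 3.14, 3.14, 3.14, 3.14].

### API

Orientations are given as a unit quaternion [x, y, z, w].
In Python, from cell import * gives the robot as it stands.
- The arm moves only by the tool step_arm, never from a script. Its argument "motion" is a list of rows, each a list of 3 entries, a list of its own where there are three numbers: the shift along the tool's x, y, z in cm, then the turn about the tool's z in rad, then the finger opening in cm, from 0 to 8.81. In form: [[[tx, ty, tz], spin, claw], ...]. A call has 1 to 12 rows; each row is the pose to reach, as a shift and turn from the pose commanded when the call began, along the tool's axes at that moment; what a row does not reach only later rows make up. A row lasts 1/12 s, in which the tool goes at most 41.7 mm and 7.16 degrees, less where a joint would pass 70% of its speed; a pose out of reach is approached as far as the arm can. A call with a gripper value outside its range is refused whole. The fingers move at their own pace and stop on an object; "grip_force" is the grip in N (left out, the last holds). Time passes only in rows, so rows that repeat a pose let the fingers close. It gives the time, the measured TCP pose, the force, the opening and the grip force at its end, in the units of the state.
- read_state(): the state, without advancing time (a new reading comes with each control period).
- read_camera(name): name is "scene" or "top" or "wrist"; returns the picture (400x640x3 uint8, red, green, blue); there is no depth.
- get_calibration(name): a dict with "vertical_fov" (degrees; the focal length in pixels is half the picture's height over the tangent of half this angle, whatever the lens; pixels are square), "cx", "cy" (the principal point, pixels), "rvec" (rotation vector, rad) and "tvec" (3), from world to camera coordinates, as OpenCV has them. Camera axes: x right, y down, z forward; pixel columns grow to the right and rows downward; lengths in m; the calibration is good to about 2 mm. A picture is of the moment at which its call begins: read the wrist's pose just before it. get_calibration takes no time and is no camera call; for the wrist camera it gives the pose at the moment of the call.
- job_done(): hands the job in; it is judged then, once.
The state is a dict: "clock": time; "joint_positions": joint angles; "qvel": joint speeds; "effort": joint torques, N m; "tcp_pos": TCP position; "orientation": TCP orientation; "wrist_force": force on the tool from outside, world axes, zero at the start; "ft_torque": the same for the moment, N m; "gripper_width": finger opening in m; "finger_force": force on a finger pad.
Only numpy, scipy, OpenCV 4.12 (cv2) and the standard library are available. Lean on these libraries where they do the work, as an engineer would, in place of code of your own. Each camera call takes 0.05 s, during which the arm holds its last target. There are 200 camera calls.

### The job

Pack the four finished bells, the bronze tins with a domed top and a ring, into the foam-lined cardboard tray: each upright in the nest cut for its size, the smallest bell in the smallest nest and so on up to the largest, set down gently on the nest's floor and not dropped or knocked over. Leave the two flat-topped bronze tins, which are not finished, standing where they are.

Things in the scene. Friction and masses are not known exactly. Their poses are not given: they have to be found in the camera images.
- bell_34: the smallest finished bell, a ribbed food tin painted bronze: upright cylinder 34 mm in diameter and 46 mm high, on it a dome and a standing wire ring, 70 mm high in all. Loose, rigid, light, bears a 20 N grip. Stands on the table (z = 0), at least 25 mm free all round; small clutter beside it is under 45 mm high. Origin: centre of its flat underside, z up.
- bell_45: the second smallest finished bell, a ribbed food tin painted bronze: upright cylinder 45 mm in diameter and 54 mm high, on it a dome and a standing wire ring, 80 mm high in all. Loose, rigid, light, bears a 20 N grip. Stands on the table (z = 0), at least 25 mm free all round; small clutter beside it is under 45 mm high. Origin: centre of its flat underside, z up.
- bell_56: the second largest finished bell, a ribbed food tin painted bronze: upright cylinder 56 mm in diameter and 62 mm high, on it a dome and a standing wire ring, 94 mm high in all. Loose, rigid, light, bears a 20 N grip. Stands on the table (z = 0), at least 25 mm free all round; small clutter beside it is under 45 mm high. Origin: centre of its flat underside, z up.
- bell_67: the largest finished bell, a ribbed food tin painted bronze: upright cylinder 67 mm in diameter and 66 mm high, on it a dome and a standing wire ring, 104 mm high in all. Loose, rigid, light, bears a 20 N grip. Stands on the table (z = 0), at least 25 mm free all round; small clutter beside it is under 45 mm high. Origin: centre of its flat underside, z up.
- nest_34: the smallest nest: fixed white foam block 96 x 96 x 42 mm high; round recess in its top 50 mm across, 18 mm deep, for the 34 mm bell. Origin: centre of the underside, 3 mm above the table, 24 mm below the recess floor; x, y along its sides. The four blocks stand two by two, 97 mm between centres, in any arrangement, in a fixed cardboard tray with 36 mm walls.
- nest_45: the second smallest nest: fixed white foam block 96 x 96 x 42 mm high; round recess in its top 61 mm across, 18 mm deep, for the 45 mm bell. Origin: centre of the underside, 3 mm above the table, 24 mm below the recess floor; x, y along its sides. The four blocks stand two by two, 97 mm between centres, in any arrangement, in a fixed cardboard tray with 36 mm walls.
- nest_56: the second largest nest: fixed white foam block 96 x 96 x 42 mm high; round recess in its top 72 mm across, 18 mm deep, for the 56 mm bell. Origin: centre of the underside, 3 mm above the table, 24 mm below the recess floor; x, y along its sides. The four blocks stand two by two, 97 mm between centres, in any arrangement, in a fixed cardboard tray with 36 mm walls.
- nest_67: the largest nest: fixed white foam block 96 x 96 x 42 mm high; round recess in its top 83 mm across, 18 mm deep, for the 67 mm bell. Origin: centre of the underside, 3 mm above the table, 24 mm below the recess floor; x, y along its sides. The four blocks stand two by two, 97 mm between centres, in any arrangement, in a fixed cardboard tray with 36 mm walls.
- tin_45: an unfinished tin, ribbed and painted bronze like the bells but with a flat top: no dome, no ring. Upright cylinder 45 mm in diameter, 54 mm high, loose. Origin: centre of its underside.
- tin_56: an unfinished tin, ribbed and painted bronze like the bells but with a flat top: no dome, no ring. Upright cylinder 56 mm in diameter, 62 mm high, loose. Origin: centre of its underside.

How it is judged:
By the outcome, as a careful person would: the job done as asked, in the order asked, and still so for the second after the job is handed in, with the robot touching nothing.
It also fails if it takes over 122 s, if anything falls off the work surface, if the arm or the gripper's body presses on something with over 40 N, if the wrist force passes 120 N, or if a joint passes its speed limit or range.

## Working session

There is one attempt and no reset: what is moved stays moved. The work goes in short steps, Python scripts to look and compute and a tool call to move; the robot and the scene stay as the last step left them, time stands still between calls to the robot, and variables do not carry over. Pictures are saved under pics/ and viewed, at most 14 in all, crops included, and the job is handed in when it is done.

Besides the shell and the picture viewer there is one more tool, called as a command line: name --argument value ..., lists and objects as JSON in quotes. step_arm: Moves the arm, as the interface text tells. Its arguments: {"type":"object","properties":{"motion":{"type":"array"},"grip_force":{"type":"number"}},"required":["motion"]}

```bash
mkdir -p pics; ls; python3 - <<'E'
from cell import *
import cv2
for n in("top","scene"):
    im=read_camera(n); cv2.imwrite(f"pics/{n}1.png",im[:,:,::-1]); print(n,get_calibration(n))
print(read_state())
E
```

```text
pics
top {'vertical_fov': 49.79208800776704, 'cx': 321.79295152593426, 'cy': 203.05230449684157, 'rvec': array([ 2.18811408, -2.20570153,  0.08091501]), 'tvec': array([0.05018044, 0.54458442, 0.90671092])}
scene {'vertical_fov': 43.718577705501, 'cx': 321.96406731099324, 'cy': 193.94822590035835, 'rvec': array([ 1.00852829,  2.56890264, -0.8913504 ]), 'tvec': array([ 0.36546827, -0.27228779,  1.32283831])}
{'clock': 0.1, 'joint_positions': array([ 8.89721158e-01,  3.81139232e-01,  1.29815772e+00,  2.96749425e-06,
        1.46361173e+00, -2.15305172e-01]), 'qvel': array([ 0.00284397, -0.00099294, -0.00413023,  0.0004661 ,  0.00144211,
        0.00178855]), 'effort': array([ 3.49382848e-03, -4.38651216e+01, -2.24914187e+01,  7.14985770e-02,
        3.42050171e-02, -6.13653810e-05]), 'tcp_pos': array([0.24685235, 0.49120919, 0.23820301]), 'orientation': array([ 2.30785703e-01,  9.73004382e-01, -5.92385411e-04, -2.86470429e-04]), 'wrist_force': array([-0.45593987, -0.07763086,  0.36525368]), 'ft_torque': array([ 0.01796505, -0.01353682,  0.0093815 ]), 'finger_force': 0.0, 'gripper_width': 0.08798500568123774}
```

View pics/top1.png

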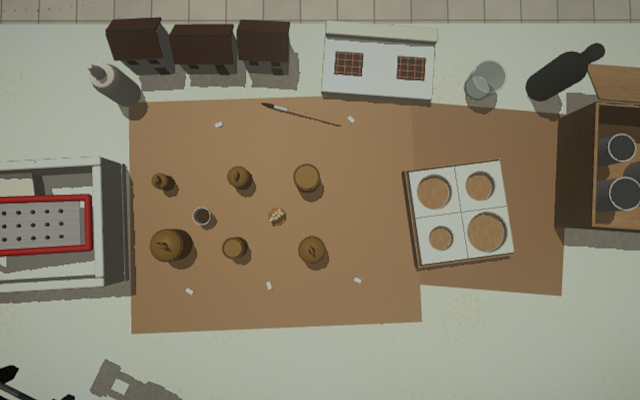

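View pics/scene1.png

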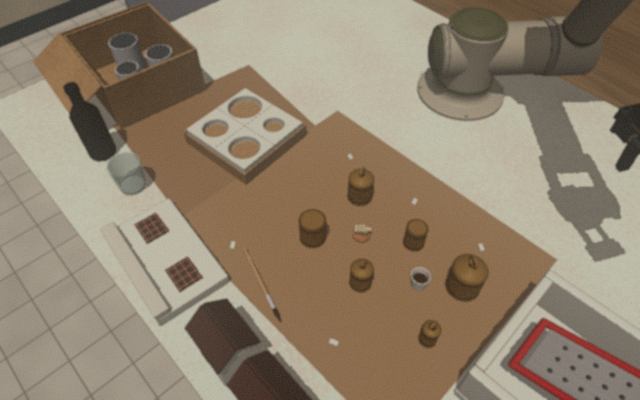

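Top picture: ringed bells at about (161,181) 34, (238,178) 45, (312,250) 56 and (170,245) 67. Flat tins at (306,178) and (234,247). Nests at (434,192) 56?, (480,186) 45?, (441,238) 34 and (487,232) 67. I'll enlarge these.

```bash
python3 - <<'E'
import cv2
im=cv2.imread("pics/top1.png")
def crop(x0,y0,x1,y1,s,n):
    c=cv2.resize(im[y0:y1,x0:x1],None,fx=s,fy=s,interpolation=cv2.INTER_CUBIC)
    c=cv2.convertScaleAbs(c,alpha=1.7)
    for x in range(x0,x1,10):
        cv2.line(c,((x-x0)*s,0),((x-x0)*s,6 if x%50 else 20),(255,255,0),1)
        if x%20==0: cv2.putText(c,str(x),((x-x0)*s,20),0,.4,(255,255,255),1)
    for y in range(y0,y1,10):
        cv2.line(c,(0,(y-y0)*s),(6,(y-y0)*s),(255,255,0),1)
        if y%20==0:cv2.putText(c,str(y),(8,(y-y0)*s+4),0,.4,(255,255,255),1)
    cv2.imwrite(n,c)
crop(140,150,340,280,4,"pics/cb.png"); crop(400,150,520,275,4,"pics/ct.png")
E
```

```text
(no output)
```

View pics/cb.png

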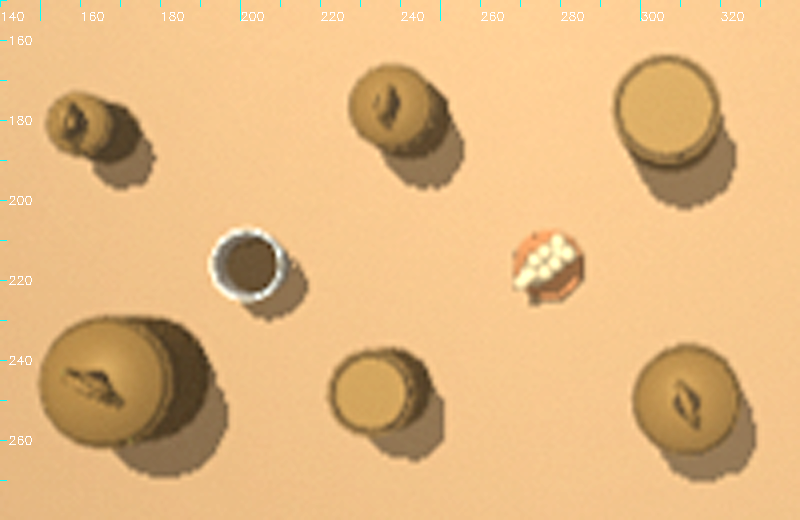

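View pics/ct.png

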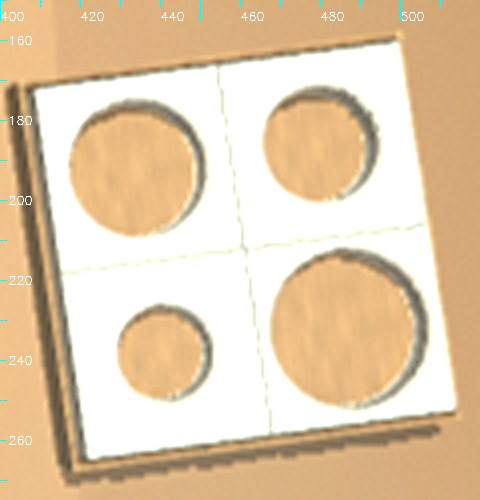

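```bash
cat >h.py <<'E'
from cell import *
import numpy as np, cv2
from scipy.spatial.transform import Rotation as R
def ray(c,u,v,z):
    f=200/np.tan(np.radians(c["vertical_fov"]/2)); M=cv2.Rodrigues(np.array(c["rvec"]))[0]
    d=M.T@np.array([(u-c["cx"])/f,(v-c["cy"])/f,1]); o=-M.T@np.array(c["tvec"])
    return o+d*(z-o[2])/d[2]
def proj(c,P):
    f=200/np.tan(np.radians(c["vertical_fov"]/2)); K=np.array([[f,0,c["cx"]],[0,f,c["cy"]],[0,0,1.]])
    return cv2.projectPoints(np.array(P,float).reshape(-1,3),np.array(c["rvec"]),np.array(c["tvec"]),K,None)[0].reshape(-1,2)
def shift(p,yang=None):
    """cm shift in tool axes to world TCP p, spin to bring tool y to world angle yang (deg, mod 180)"""
    s=read_state(); Q=R.from_quat(s["orientation"]); d=Q.inv().apply(np.array(p)-s["tcp_pos"])*100
    y=Q.apply([0,1,0]); a=np.degrees(np.arctan2(y[1],y[0])); sp=None
    if yang is not None: sp=round(float(np.radians((a-yang+90)%180-90)),3)
    print("shift",d.round(2),"spin",sp,"y at",round(a,1),"z axis",Q.apply([0,0,1]).round(4),"tcp",s["tcp_pos"].round(4),"t",s["clock"])
E
python3 - <<'E'
from h import *
c=get_calibration("top")
for n,u,v,z in [("b34",159.5,180.7,.046),("b45",237.8,177,.054),("b56",311.5,249.8,.062),("b67",166.5,245.5,.066),("t45",232.8,247.8,.054),("t56",306.5,177.5,.062),("n56",434.3,192,.045),("n45",480,186,.045),("n34",441.3,238.2,.045),("n67",487.5,232.2,.045)]:
    print(n,ray(c,u,v,z).round(4))
for u,v in [(123,157),(133,292),(101,160)]: print(ray(c,u,v,0).round(3),ray(c,u,v,.1).round(3))
w=get_calibration("wrist");im=read_camera("wrist");cv2.imwrite("pics/w1.png",im[:,:,::-1]);M=cv2.Rodrigues(w["rvec"])[0];print("cam pos",-M.T@w["tvec"])
s=read_state();Q=R.from_quat(s["orientation"]);print("cam in tool",Q.inv().apply(-M.T@w["tvec"]-s["tcp_pos"]),w["vertical_fov"],Q.inv().apply(M[2]))
E
```

```text
b34 [0.592  0.3816 0.046 ]
b45 [0.5977 0.2186 0.054 ]
b56 [0.4477 0.068  0.062 ]
b67 [0.4591 0.3585 0.066 ]
t45 [0.4528 0.2282 0.054 ]
t56 [0.5947 0.0772 0.062 ]
n56 [ 0.5645 -0.1886  0.045 ]
n45 [ 0.5764 -0.2847  0.045 ]
n34 [ 0.4684 -0.2008  0.045 ]
n67 [ 0.48   -0.2974  0.045 ]
[0.65  0.478 0.   ] [0.633 0.433 0.1  ]
[0.358 0.451 0.   ] [0.372 0.409 0.1  ]
[0.644 0.526 0.   ] [0.627 0.476 0.1  ]
cam pos [0.18426299 0.52274327 0.38489944]
cam in tool [ 7.01567419e-02 -1.40350592e-04 -1.46584115e-01] 67.56577784132915 [-2.73572066e-01 -3.96686711e-04  9.61851427e-01]
```

```bash
python3 - <<'E'
from h import *
shift([.592,.3816,.17],0)
E
```

```text
shift [-35.76   5.71   6.81] spin 1.105 y at 63.3 z axis [-7.e-04 -8.e-04 -1.e+00] tcp [0.2469 0.4912 0.2383] t 0.15
```

step_arm --motion '[[[-6,1,1],0.12,4.8],[[-12,2,2],0.24,4.8],[[-18,3,3],0.36,4.8],[[-24,4,4.5],0.48,4.8],[[-30,5,5.5],0.6,4.8],[[-35.8,5.7,6.8],0.72,4.8],[[-35.8,5.7,6.8],0.84,4.8],[[-35.8,5.7,6.8],0.96,4.8],[[-35.8,5.7,6.8],1.1,4.8],[[-35.8,5.7,6.8],1.1,4.8],[[-35.8,5.7,6.8],1.1,4.8],[[-35.8,5.7,6.8],1.1,4.8]]' --grip_force 10

```text
clock: 1.15
tcp_pos: [0.592, 0.3817, 0.1705]
orientation: [0.705, 0.709, -0.0, -0.0]
wrist_force: [0.4, 1.2, -0.3]
gripper_width: 0.0479
finger_force: 0.0
```

```bash
python3 - <<'E'
from h import *
shift([.592,.3816,.026],0)
w=get_calibration("wrist");im=read_camera("wrist")[:,:,::-1].copy()
a=np.linspace(0,6.283,24)
for P in ([[.592+.017*np.cos(t),.3816+.017*np.sin(t),.046] for t in a],):
    for u,v in proj(w,P): cv2.circle(im,(int(round(u)),int(round(v))),1,(0,255,0),-1)
cv2.imwrite("pics/w2.png",im)
E
```

```text
shift [-1.000e-02  1.000e-02  1.445e+01] spin 0.006 y at 0.4 z axis [-9.e-04 -1.e-04 -1.e+00] tcp [0.592  0.3817 0.1705] t 1.15
```

View pics/w2.png

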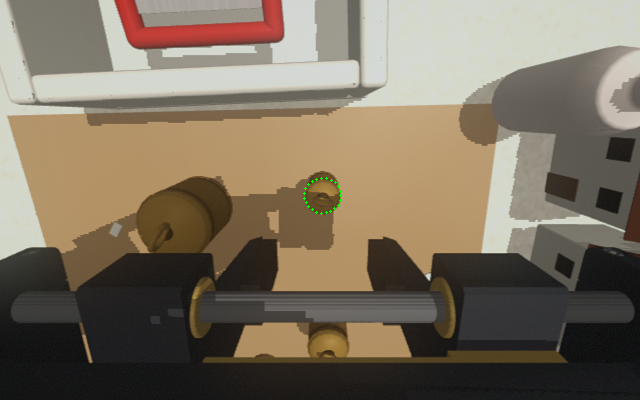

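Wrist picture: bell_34 is at about (323,190), the prediction at (323,195). That puts it within 3 mm, between the fingers, so I'm descending.

step_arm --motion '[[[0.2,0,3],0,4.8],[[0.2,0,6],0,4.8],[[0.2,0,9],0,4.8],[[0.2,0,11],0,4.8],[[0.2,0,13],0,4.8],[[0.2,0,14.4],0,4.8],[[0.2,0,14.4],0,4.8],[[0.2,0,14.4],0,3],[[0.2,0,14.4],0,3],[[0.2,0,14.4],0,3],[[0.2,0,14.4],0,3],[[0.2,0,14.4],0,3]]' --grip_force 10

```text
clock: 2.2
tcp_pos: [0.5927, 0.3842, 0.0286]
orientation: [0.705, 0.709, 0.001, 0.0]
wrist_force: [-1.9, 1.5, 6.9]
gripper_width: 0.0335
finger_force: 10.0
```

step_arm --motion '[[[0,0,-1],0,3],[[0,0,-3],0,3],[[0,0,-6],0,3],[[0,0,-10],0,3],[[0,0,-14],0,3],[[0,0,-17],0,3],[[0,0,-17],0,3],[[0,0,-17],0,3]]'

```text
clock: 2.87
tcp_pos: [0.5928, 0.3836, 0.1991]
orientation: [0.705, 0.709, 0.002, 0.001]
wrist_force: [0.2, 0.1, -0.8]
gripper_width: 0.0337
finger_force: 10.0
```

```bash
python3 - <<'E'
from h import *
s=read_state();print(s["wrist_force"],s["finger_force"],s["gripper_width"])
shift([.4684,-.2008,.19],-7)
w=get_calibration("wrist");im=read_camera("wrist")[:,:,::-1].copy()
cv2.imwrite("pics/w3.png",im)
E
```

```text
[ 0.15254009  0.08670025 -0.81194877] 9.996697730384767 0.033719811884829795
shift [-58.37 -12.74   0.78] spin 0.127 y at 0.3 z axis [ 0.0039  0.0015 -1.    ] tcp [0.5928 0.3836 0.1991] t 2.8667
```

View pics/w3.png

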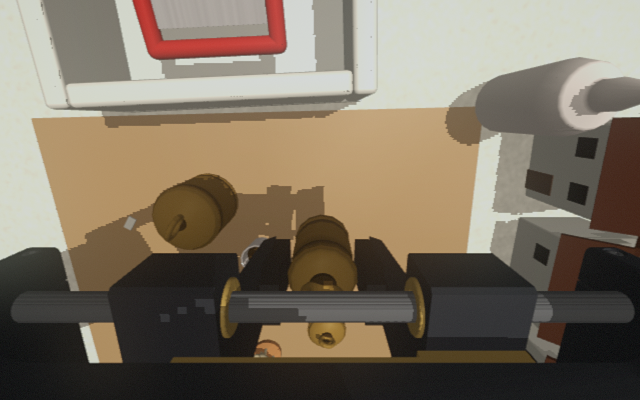

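Bell held upright. Next, carry it to nest_34.

step_arm --motion '[[[-2,-0.4,0],0,3],[[-5,-1.1,0],0,3],[[-9,-2,0],0,3],[[-13,-2.8,0],0.02,3],[[-17,-3.7,0],0.04,3],[[-21,-4.6,0],0.06,3],[[-25,-5.5,0],0.08,3],[[-29,-6.3,0],0.1,3],[[-33,-7.2,0],0.12,3],[[-37,-8.1,0],0.12,3],[[-41,-8.9,0],0.12,3],[[-44,-9.6,0],0.12,3]]'

```text
clock: 3.92
tcp_pos: [0.497, -0.0594, 0.1952]
orientation: [0.747, 0.665, -0.001, -0.001]
wrist_force: [1.4, -0.4, -0.0]
gripper_width: 0.0335
finger_force: 10.0
```

```bash
python3 - <<'E'
from h import *
shift([.4684,-.2008,.16],-7)
E
```

```text
shift [-14.38  -1.19   3.52] spin 0.006 y at -6.7 z axis [-3.4e-03  7.0e-04 -1.0e+00] tcp [ 0.497  -0.0594  0.1952] t 3.9167
```

step_arm --motion '[[[-3,-0.2,0.5],0,3],[[-6.5,-0.5,1],0,3],[[-10,-0.8,1.5],0,3],[[-12.5,-1,2.5],0,3],[[-14.4,-1.2,3.5],0,3],[[-14.4,-1.2,3.5],0,3],[[-14.4,-1.2,3.5],0,3],[[-14.4,-1.2,3.5],0,3]]'

```text
clock: 4.58
tcp_pos: [0.47, -0.1978, 0.1612]
orientation: [0.747, 0.665, -0.0, -0.001]
wrist_force: [-0.8, 0.1, -1.0]
gripper_width: 0.0335
finger_force: 10.0
```

```bash
python3 - <<'E'
from h import *
shift([.4684,-.2008,.0565],-7)
w=get_calibration("wrist");im=read_camera("wrist")[:,:,::-1].copy()
a=np.linspace(0,6.283,24)
for (x,y),r in (((.5645,-.1886),.036),((.5764,-.2847),.0305),((.4684,-.2008),.025),((.48,-.2974),.0415)):
    for u,v in proj(w,[[x+r*np.cos(t),y+r*np.sin(t),.045] for t in a]): cv2.circle(im,(int(round(u)),int(round(v))),1,(0,255,0),-1)
cv2.imwrite("pics/w4.png",im)
E
```

```text
shift [-0.33 -0.11 10.47] spin 0.007 y at -6.6 z axis [-0.0013  0.0012 -1.    ] tcp [ 0.47   -0.1978  0.1612] t 4.5833
```

View pics/w4.png

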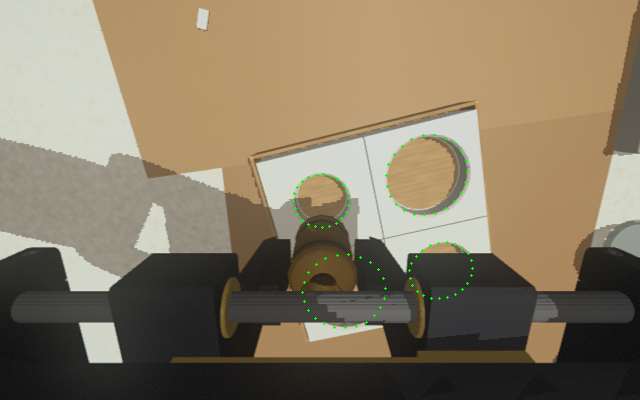

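Wrist picture: the nest_34 rim at (322,200) and nest_67 rim at (427,175) match the predictions to about a pixel. Bell upright. I'll correct the 3 mm and lower.

step_arm --motion '[[[-0.3,-0.1,2],0,3],[[-0.3,-0.1,4],0,3],[[-0.3,-0.1,6],0,3],[[-0.3,-0.1,7.5],0,3],[[-0.3,-0.1,8.5],0,3],[[-0.3,-0.1,9.2],0,3],[[-0.3,-0.1,9.6],0,3],[[-0.3,-0.1,9.8],0,3],[[-0.3,-0.1,10],0,3],[[-0.3,-0.1,10],0,3],[[-0.3,-0.1,10],0,3]]'

```text
clock: 5.55
tcp_pos: [0.4691, -0.2015, 0.0622]
orientation: [0.747, 0.665, 0.0, 0.0]
wrist_force: [0.3, -0.8, -1.2]
gripper_width: 0.0338
finger_force: 10.0
```

```bash
python3 - <<'E'
from h import *
print(read_state()["wrist_force"])
shift([.4684,-.2008,.0556],-7)
E
```

```text
[ 0.31995619 -0.78602025 -1.15014074]
shift [ 0.06 -0.08  0.66] spin 0.007 y at -6.6 z axis [ 6.e-04 -5.e-04 -1.e+00] tcp [ 0.4691 -0.2015  0.0622] t 5.55
```

step_arm --motion '[[[0,0,0.2],0,3],[[0,0,0.35],0,3],[[0,0,0.45],0,3],[[0,0,0.5],0,3],[[0,0,0.55],0,3],[[0,0,0.55],0,3]]'

```text
clock: 6.05
tcp_pos: [0.4688, -0.2015, 0.0562]
orientation: [0.747, 0.665, -0.0, -0.0]
wrist_force: [0.0, -0.3, -0.4]
gripper_width: 0.0337
finger_force: 10.0
```

step_arm --motion '[[[0,0,0.05],0,3],[[0,0,0.1],0,3],[[0,0,0.15],0,3],[[0,0,0.2],0,3],[[0,0,0.2],0,3]]'

```text
clock: 6.47
tcp_pos: [0.4688, -0.2016, 0.0554]
orientation: [0.746, 0.665, -0.0, 0.0]
wrist_force: [-3.6, 0.8, 13.0]
gripper_width: 0.0332
finger_force: 10.0
```

Contact. Release and rise.

step_arm --motion '[[[0,0,-0.1],0,3.1],[[0,0,-0.1],0,3.5],[[0,0,-0.1],0,4.5],[[0,0,-0.1],0,4.5],[[0,0,-0.1],0,4.5],[[0,0,-1],0,4.5],[[0,0,-3],0,4.5],[[0,0,-6],0,4.8],[[0,0,-10],0,5.5],[[0,0,-13],0,5.9],[[0,0,-13],0,5.9]]'

```text
clock: 7.38
tcp_pos: [0.4707, -0.2026, 0.1905]
orientation: [0.746, 0.665, 0.001, 0.005]
wrist_force: [0.2, -0.7, 0.1]
gripper_width: 0.0591
finger_force: 0.0
```

```bash
python3 - <<'E'
from h import *
shift([.5977,.2186,.16],-7)
shift([.5977,.2186,.16],-20)
E
```

```text
shift [43.32  7.77  2.89] spin 0.007 y at -6.6 z axis [ 0.0088 -0.0065 -0.9999] tcp [ 0.4707 -0.2026  0.1905] t 7.3833
shift [43.32  7.77  2.89] spin 0.234 y at -6.6 z axis [ 0.0088 -0.0065 -0.9999] tcp [ 0.4707 -0.2026  0.1905] t 7.3833
```

step_arm --motion '[[[2,0.4,0],0,5.9],[[5,0.9,0],0,5.9],[[9,1.6,0],0,5.9],[[13,2.3,0],0,5.9],[[17,3,0],0,5.9],[[21,3.8,0],0,5.9],[[25,4.5,0],0,5.9],[[29,5.2,0],0,5.9],[[33,5.9,0.5],0,5.9],[[37,6.6,1],0,5.9],[[40.5,7.3,2],0,5.9],[[43.3,7.8,3],0,5.9]]'

```text
clock: 8.38
tcp_pos: [0.5962, 0.2226, 0.1538]
orientation: [0.746, 0.666, 0.0, -0.0]
wrist_force: [0.1, -0.1, -0.8]
gripper_width: 0.0588
finger_force: 0.0
```

step_arm --motion '[[[0,0,0],0,5.9],[[0,0,0],0,5.9],[[0,0,0],0,5.9]]'

```text
clock: 8.63
tcp_pos: [0.5959, 0.2192, 0.1543]
orientation: [0.747, 0.665, -0.0, -0.0]
wrist_force: [0.3, -0.3, 0.4]
gripper_width: 0.0587
finger_force: 0.0
```

```bash
python3 - <<'E'
from h import *
shift([.5977,.2186,.028],-7)
w=get_calibration("wrist");im=read_camera("wrist")[:,:,::-1].copy()
a=np.linspace(0,6.283,24)
for u,v in proj(w,[[.5977+.0225*np.cos(t),.2186+.0225*np.sin(t),.054] for t in a]): cv2.circle(im,(int(round(u)),int(round(v))),0,(0,255,0),-1)
u,v=proj(w,[.5977,.2186,.054])[0].astype(int)
c=im[max(0,v-75):v+75,max(0,u-100):u+100];cv2.imwrite("pics/w5.png",cv2.resize(c,None,fx=4,fy=4))
E
```

```text
shift [-0.03  0.19 12.63] spin 0.007 y at -6.6 z axis [-4.e-04 -4.e-04 -1.e+00] tcp [0.5959 0.2192 0.1543] t 8.6333
```

View pics/w5.png

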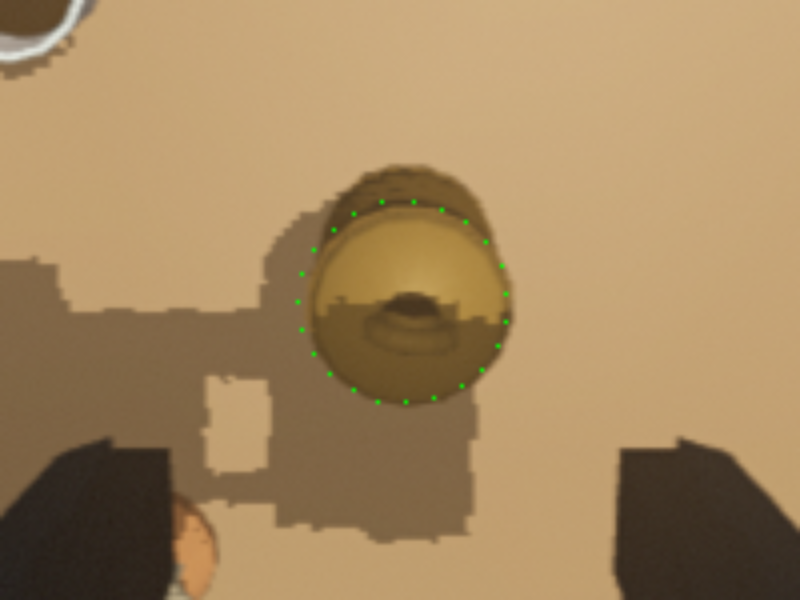

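Bell_45 is centred about 2 mm right of the prediction, so I'm adding that along tool y.

step_arm --motion '[[[0,0.35,3],0,5.9],[[0,0.35,6],0,5.9],[[0,0.35,9],0,5.9],[[0,0.35,11],0,5.9],[[0,0.35,12],0,5.9],[[0,0.35,12.6],0,5.9],[[0,0.35,12.6],0,5.9],[[0,0.35,12.6],0,4],[[0,0.35,12.6],0,4],[[0,0.35,12.6],0,4],[[0,0.35,12.6],0,4],[[0,0.35,12.6],0,4]]'

```text
clock: 9.68
tcp_pos: [0.6002, 0.2194, 0.0297]
orientation: [0.747, 0.665, 0.001, 0.001]
wrist_force: [-0.6, -0.9, 5.9]
gripper_width: 0.0446
finger_force: 10.0
```

step_arm --motion '[[[0,0,-1],0,4],[[0,0,-3],0,4],[[0,0,-6],0,4],[[0,0,-10],0,4],[[0,0,-14],0,4],[[0,0,-16],0,4],[[0,0,-16],0,4],[[0,0,-16],0,4]]'

```text
clock: 10.35
tcp_pos: [0.5995, 0.2194, 0.1893]
orientation: [0.747, 0.665, 0.001, 0.0]
wrist_force: [0.1, -0.2, -2.1]
gripper_width: 0.0443
finger_force: 10.0
```

```bash
python3 - <<'E'
from h import *
shift([.5764,-.2847,.17],-7)
E
```

```text
shift [-50.34   3.48   1.91] spin 0.007 y at -6.6 z axis [ 1.9e-03  4.0e-04 -1.0e+00] tcp [0.5995 0.2194 0.1893] t 10.35
```

step_arm --motion '[[[-2,0.1,0],0,4],[[-5,0.3,0],0,4],[[-9,0.6,0],0,4],[[-13,0.9,0],0,4],[[-17,1.2,0],0,4],[[-21,1.4,0],0,4],[[-25,1.7,0],0,4],[[-29,2,0],0,4],[[-33,2.3,0],0,4],[[-37,2.5,0],0,4],[[-41,2.8,0],0,4],[[-44.5,3.1,0.3],0,4]]'

```text
clock: 11.35
tcp_pos: [0.5782, -0.2285, 0.1836]
orientation: [0.747, 0.665, -0.0, -0.001]
wrist_force: [-0.4, -0.2, -1.2]
gripper_width: 0.045
finger_force: 10.0
```

step_arm --motion '[[[-2.5,0.2,0.4],0,4],[[-4.5,0.3,1],0,4],[[-5.8,0.4,1.6],0,4],[[-5.8,0.4,1.6],0,4],[[-5.8,0.4,1.6],0,4],[[-5.8,0.4,1.6],0,4]]'

```text
clock: 11.85
tcp_pos: [0.5767, -0.283, 0.169]
orientation: [0.746, 0.666, 0.0, -0.001]
wrist_force: [-0.1, -0.5, -0.5]
gripper_width: 0.0449
finger_force: 10.0
```

```bash
python3 - <<'E'
from h import *
shift([.5764,-.2847,.0567],-7)
E
```

```text
shift [-1.800e-01 -1.000e-02  1.123e+01] spin 0.008 y at -6.5 z axis [-6.e-04  8.e-04 -1.e+00] tcp [ 0.5767 -0.283   0.169 ] t 11.85
```

step_arm --motion '[[[-0.2,0,2.5],0,4],[[-0.2,0,5],0,4],[[-0.2,0,7],0,4],[[-0.2,0,8.5],0,4],[[-0.2,0,9.5],0,4],[[-0.2,0,10.2],0,4],[[-0.2,0,10.6],0,4],[[-0.2,0,10.8],0,4],[[-0.2,0,10.9],0,4],[[-0.2,0,10.9],0,4]]'

```text
clock: 12.68
tcp_pos: [0.5766, -0.2864, 0.0608]
orientation: [0.747, 0.665, 0.0, 0.0]
wrist_force: [-0.4, -0.5, 0.5]
gripper_width: 0.0445
finger_force: 10.0
```

step_arm --motion '[[[0,0,0.1],0,4],[[0,0,0.15],0,4],[[0,0,0.2],0,4],[[0,0,0.2],0,4]]'

```text
clock: 13.02
tcp_pos: [0.5764, -0.2864, 0.0583]
orientation: [0.747, 0.665, 0.0, 0.0]
wrist_force: [-0.3, 0.5, -1.6]
gripper_width: 0.0451
finger_force: 10.0
```

step_arm --motion '[[[0,0,0.08],0,4],[[0,0,0.14],0,4],[[0,0,0.2],0,4],[[0,0,0.2],0,4]]'

```text
clock: 13.35
tcp_pos: [0.5764, -0.2864, 0.0568]
orientation: [0.747, 0.665, -0.0, 0.0]
wrist_force: [-1.4, 1.0, 5.0]
gripper_width: 0.0447
finger_force: 10.0
```

Contact (5 N). Release, rise and head to bell_56.

step_arm --motion '[[[0,0,-0.04],0,4.7],[[0,0,-0.04],0,5.6],[[0,0,-0.04],0,5.6],[[0,0,-0.04],0,5.6],[[0,0,-1],0,5.6],[[0,0,-3],0,5.6],[[0,0,-6],0,5.6],[[0,0,-10],0,6],[[0,0,-13.5],0,7],[[0,0,-13.5],0,7]]'

```text
clock: 14.18
tcp_pos: [0.5783, -0.2876, 0.1998]
orientation: [0.746, 0.665, 0.001, 0.007]
wrist_force: [0.8, 0.4, 0.8]
gripper_width: 0.0691
finger_force: 0.0
```

```bash
python3 - <<'E'
from h import *
shift([.4477,.068,.18],-7)
E
```

```text
shift [ 33.84 -17.06   1.56] spin 0.007 y at -6.6 z axis [ 0.0108 -0.008  -0.9999] tcp [ 0.5783 -0.2876  0.1998] t 14.1833
```

step_arm --motion '[[[2,-1,0],0,7],[[5,-2.5,0],0,7],[[8.5,-4.3,0],0,7],[[12,-6,0],0,7],[[15.5,-7.8,0],0,7],[[19,-9.5,0],0,7],[[22.5,-11.3,0.3],0,7],[[26,-13.1,0.6],0,7],[[29,-14.6,1],0,7],[[32,-16.1,1.5],0,7],[[33.9,-17.1,2],0,7],[[33.9,-17.1,2],0,7]]'

```text
clock: 15.18
tcp_pos: [0.4433, 0.073, 0.1711]
orientation: [0.745, 0.667, -0.0, -0.001]
wrist_force: [0.5, -0.4, 0.2]
gripper_width: 0.0699
finger_force: 0.0
```

step_arm --motion '[[[0,0,0],0,7],[[0,0,0],0,7]]'

```text
clock: 15.35
tcp_pos: [0.446, 0.0695, 0.1717]
orientation: [0.747, 0.665, 0.0, 0.001]
wrist_force: [-0.0, 0.1, 0.9]
gripper_width: 0.0699
finger_force: 0.0
```

```bash
python3 - <<'E'
from h import *
p=[.4477,.068]
shift(p+[.036],-7)
w=get_calibration("wrist");im=read_camera("wrist")[:,:,::-1].copy()
a=np.linspace(0,6.283,24)
for u,v in proj(w,[[p[0]+.028*np.cos(t),p[1]+.028*np.sin(t),.062] for t in a]): cv2.circle(im,(int(round(u)),int(round(v))),0,(0,255,0),-1)
u,v=proj(w,p+[.062])[0].astype(int)
c=im[max(0,v-75):v+75,max(0,u-100):u+100];cv2.imwrite("pics/w6.png",cv2.resize(c,None,fx=4,fy=4))
E
```

```text
shift [-0.12  0.17 13.57] spin 0.007 y at -6.6 z axis [ 1.2e-03 -3.0e-04 -1.0e+00] tcp [0.446  0.0695 0.1717] t 15.35
```

View pics/w6.png

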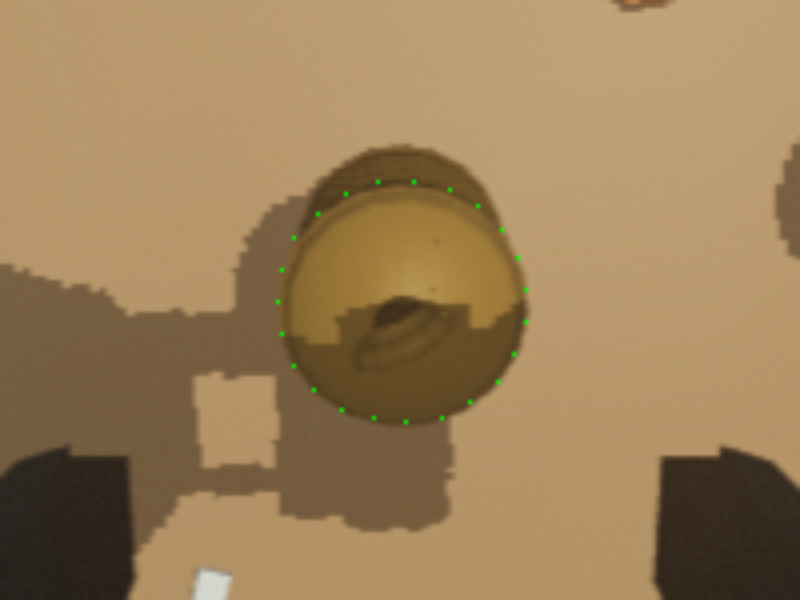

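Bell_56 lies within 1 mm of the prediction.

step_arm --motion '[[[-0.1,0.2,3],0,7],[[-0.1,0.2,6],0,7],[[-0.1,0.2,9],0,7],[[-0.1,0.2,11],0,7],[[-0.1,0.2,12.5],0,7],[[-0.1,0.2,13.5],0,7],[[-0.1,0.2,13.5],0,7],[[-0.1,0.2,13.5],0,5.1],[[-0.1,0.2,13.5],0,5.1],[[-0.1,0.2,13.5],0,5.1],[[-0.1,0.2,13.5],0,5.1],[[-0.1,0.2,13.5],0,5.1]]'

```text
clock: 16.4
tcp_pos: [0.4479, 0.0685, 0.037]
orientation: [0.747, 0.665, 0.001, 0.001]
wrist_force: [0.0, -2.9, 5.0]
gripper_width: 0.0555
finger_force: 10.0
```

step_arm --motion '[[[0,0,-1],0,5.1],[[0,0,-3],0,5.1],[[0,0,-6],0,5.1],[[0,0,-10],0,5.1],[[0,0,-14],0,5.1],[[0,0,-16],0,5.1],[[0,0,-16],0,5.1],[[0,0,-16],0,5.1]]'

```text
clock: 17.07
tcp_pos: [0.4471, 0.0689, 0.1964]
orientation: [0.747, 0.665, 0.0, 0.0]
wrist_force: [0.2, -0.5, -1.8]
gripper_width: 0.056
finger_force: 10.0
```

```bash
python3 - <<'E'
from h import *
shift([.5645,-.1886,.18],-7)
E
```

```text
shift [-24.23  14.62   1.66] spin 0.007 y at -6.6 z axis [ 0.0013 -0.     -1.    ] tcp [0.4471 0.0689 0.1964] t 17.0667
```

step_arm --motion '[[[-2,1.2,0],0,5.1],[[-5,3,0],0,5.1],[[-8,4.8,0],0,5.1],[[-11,6.6,0],0,5.1],[[-14,8.4,0],0,5.1],[[-17,10.2,0],0,5.1],[[-20,12,0.3],0,5.1],[[-22.5,13.6,0.8],0,5.1],[[-24.2,14.6,1.6],0,5.1],[[-24.2,14.6,1.6],0,5.1],[[-24.2,14.6,1.6],0,5.1],[[-24.2,14.6,1.6],0,5.1]]'

```text
clock: 18.07
tcp_pos: [0.5638, -0.1874, 0.1788]
orientation: [0.746, 0.665, -0.0, -0.002]
wrist_force: [-0.7, 0.1, -2.1]
gripper_width: 0.0554
finger_force: 10.0
```

```bash
python3 - <<'E'
from h import *
shift([.5645,-.1886,.064],-7)
E
```

```text
shift [-0.12  0.11 11.48] spin 0.007 y at -6.6 z axis [-0.0026  0.0017 -1.    ] tcp [ 0.5638 -0.1874  0.1788] t 18.0667
```

step_arm --motion '[[[-0.1,0.05,2.5],0,5.1],[[-0.1,0.05,5],0,5.1],[[-0.1,0.05,7],0,5.1],[[-0.1,0.05,8.5],0,5.1],[[-0.1,0.05,9.5],0,5.1],[[-0.1,0.05,10.3],0,5.1],[[-0.1,0.05,10.8],0,5.1],[[-0.1,0.05,11.1],0,5.1],[[-0.1,0.05,11.2],0,5.1],[[-0.1,0.05,11.2],0,5.1],[[-0.1,0.05,11.2],0,5.1]]'

```text
clock: 18.98
tcp_pos: [0.5651, -0.1895, 0.0688]
orientation: [0.747, 0.665, 0.0, 0.0]
wrist_force: [0.1, 0.0, -1.4]
gripper_width: 0.0553
finger_force: 10.0
```

step_arm --motion '[[[0,0,0.08],0,5.1],[[0,0,0.16],0,5.1],[[0,0,0.2],0,5.1],[[0,0,0.2],0,5.1]]'

```text
clock: 19.32
tcp_pos: [0.5649, -0.1894, 0.0662]
orientation: [0.747, 0.665, 0.0, -0.0]
wrist_force: [-1.1, -0.0, -1.2]
gripper_width: 0.0555
finger_force: 10.0
```

step_arm --motion '[[[0,0,0.08],0,5.1],[[0,0,0.14],0,5.1],[[0,0,0.18],0,5.1],[[0,0,0.22],0,5.1],[[0,0,0.22],0,5.1]]'

```text
clock: 19.73
tcp_pos: [0.5649, -0.1894, 0.0641]
orientation: [0.747, 0.665, -0.0, 0.0]
wrist_force: [0.0, -1.0, -2.1]
gripper_width: 0.0557
finger_force: 10.0
```

step_arm --motion '[[[0,0,0.05],0,5.1],[[0,0,0.1],0,5.1],[[0,0,0.15],0,5.1],[[0,0,0.15],0,5.1]]'

```text
clock: 20.07
tcp_pos: [0.5649, -0.1895, 0.0639]
orientation: [0.747, 0.665, 0.0, 0.0]
wrist_force: [-4.3, 1.8, 9.8]
gripper_width: 0.0557
finger_force: 10.0
```

step_arm --motion '[[[0,0,-0.1],0,5.8],[[0,0,-0.1],0,6.6],[[0,0,-0.1],0,6.6],[[0,0,-0.1],0,6.6],[[0,0,-1],0,6.6],[[0,0,-3],0,6.6],[[0,0,-6],0,6.6],[[0,0,-10],0,7],[[0,0,-13.5],0,8.1],[[0,0,-13.5],0,8.1]]'

```text
clock: 20.9
tcp_pos: [0.567, -0.1905, 0.2054]
orientation: [0.746, 0.665, 0.002, 0.006]
wrist_force: [0.9, -0.4, 0.4]
gripper_width: 0.0804
finger_force: 0.0
```

```bash
python3 - <<'E'
from h import *
shift([.4591,.3585,.19],-7)
E
```

```text
shift [ 53.31 -17.02   1.07] spin 0.007 y at -6.6 z axis [ 0.0112 -0.0064 -0.9999] tcp [ 0.567  -0.1905  0.2054] t 20.9
```

step_arm --motion '[[[2.5,-0.8,0],0,8.1],[[6,-1.9,0],0,8.1],[[10,-3.2,0],0,8.1],[[14,-4.5,0],0,8.1],[[18,-5.7,0],0,8.1],[[22,-7,0],0,8.1],[[26,-8.3,0],0,8.1],[[30,-9.6,0],0,8.1],[[34,-10.9,0],0,8.1],[[38,-12.1,0],0,8.1],[[42,-13.4,0],0,8.1],[[46,-14.7,0],0,8.1]]'

```text
clock: 21.9
tcp_pos: [0.4714, 0.2831, 0.1978]
orientation: [0.747, 0.665, 0.0, 0.0]
wrist_force: [0.2, -0.5, 0.6]
gripper_width: 0.0812
finger_force: 0.0
```

step_arm --motion '[[[3.5,-1.1,0.4],0,8.1],[[6,-1.9,0.8],0,8.1],[[7.3,-2.3,1],0,8.1],[[7.3,-2.3,1],0,8.1],[[7.3,-2.3,1],0,8.1],[[7.3,-2.3,1],0,8.1]]'

```text
clock: 22.4
tcp_pos: [0.4584, 0.355, 0.1878]
orientation: [0.747, 0.665, -0.0, 0.0]
wrist_force: [0.6, -0.9, 0.1]
gripper_width: 0.0806
finger_force: 0.0
```

```bash
python3 - <<'E'
from h import *
p=[.4591,.3585]
shift(p+[.044],-7)
w=get_calibration("wrist");im=read_camera("wrist")[:,:,::-1].copy()
a=np.linspace(0,6.283,24)
for u,v in proj(w,[[p[0]+.0335*np.cos(t),p[1]+.0335*np.sin(t),.066] for t in a]): cv2.circle(im,(int(round(u)),int(round(v))),0,(0,255,0),-1)
u,v=proj(w,p+[.066])[0].astype(int)
c=im[max(0,v-75):v+75,max(0,u-100):u+100];cv2.imwrite("pics/w7.png",cv2.resize(c,None,fx=4,fy=4))
E
```

```text
shift [ 0.36  0.03 14.38] spin 0.006 y at -6.7 z axis [ 2.e-04 -3.e-04 -1.e+00] tcp [0.4584 0.355  0.1878] t 22.4
```

View pics/w7.png

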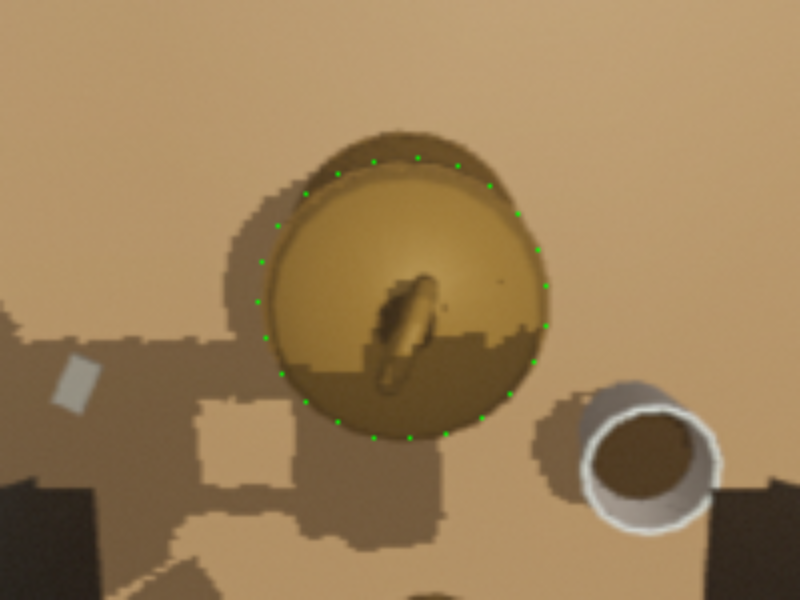

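Bell_67 is about 1 mm right of the prediction. The cup is clear of the finger path.

step_arm --motion '[[[0.3,0.1,3],0,8.1],[[0.3,0.1,6],0,8.1],[[0.3,0.1,9],0,8.1],[[0.3,0.1,11.5],0,8.1],[[0.3,0.1,13.3],0,8.1],[[0.3,0.1,14.2],0,8.1],[[0.3,0.1,14.2],0,8.1],[[0.3,0.1,14.2],0,6.2],[[0.3,0.1,14.2],0,6.2],[[0.3,0.1,14.2],0,6.2],[[0.3,0.1,14.2],0,6.2],[[0.3,0.1,14.2],0,6.2]]' --grip_force 12

```text
clock: 23.45
tcp_pos: [0.46, 0.3593, 0.047]
orientation: [0.747, 0.665, 0.001, 0.001]
wrist_force: [1.0, -1.7, 6.9]
gripper_width: 0.0666
finger_force: 12.0
```

step_arm --motion '[[[0,0,-1],0,6.2],[[0,0,-3],0,6.2],[[0,0,-6],0,6.2],[[0,0,-10],0,6.2],[[0,0,-14],0,6.2],[[0,0,-16],0,6.2],[[0,0,-16],0,6.2],[[0,0,-16],0,6.2]]'

```text
clock: 24.12
tcp_pos: [0.4589, 0.3592, 0.206]
orientation: [0.746, 0.665, 0.001, 0.0]
wrist_force: [-0.6, 0.8, -3.1]
gripper_width: 0.0665
finger_force: 12.0
```

```bash
python3 - <<'E'
from h import *
shift([.48,-.2974,.19],-7)
E
```

```text
shift [-64.99   9.62   1.56] spin 0.007 y at -6.6 z axis [ 1.e-03  6.e-04 -1.e+00] tcp [0.4589 0.3592 0.206 ] t 24.1167
```

step_arm --motion '[[[-2.5,0.4,0],0,6.2],[[-6,0.9,0],0,6.2],[[-10,1.5,0],0,6.2],[[-14,2.1,0],0,6.2],[[-18,2.7,0],0,6.2],[[-22,3.3,0],0,6.2],[[-26,3.8,0],0,6.2],[[-30,4.4,0],0,6.2],[[-34,5,0],0,6.2],[[-38,5.6,0],0,6.2],[[-42,6.2,0],0,6.2],[[-46,6.8,0],0,6.2]]'

```text
clock: 25.12
tcp_pos: [0.4726, -0.1071, 0.2035]
orientation: [0.747, 0.665, -0.001, -0.002]
wrist_force: [2.0, 1.0, -2.6]
gripper_width: 0.0668
finger_force: 12.0
```

step_arm --motion '[[[-4,0.6,0],0,6.2],[[-8,1.2,0],0,6.2],[[-12,1.8,0],0,6.2],[[-15.5,2.3,0],0,6.2],[[-18,2.7,0.5],0,6.2],[[-19,2.8,1.5],0,6.2],[[-19,2.8,1.5],0,6.2],[[-19,2.8,1.5],0,6.2],[[-19,2.8,1.5],0,6.2]]'

```text
clock: 25.87
tcp_pos: [0.4799, -0.2958, 0.19]
orientation: [0.746, 0.666, 0.0, -0.001]
wrist_force: [0.3, 0.1, -2.5]
gripper_width: 0.0662
finger_force: 12.0
```

```bash
python3 - <<'E'
from h import *
shift([.48,-.2974,.074],-7)
E
```

```text
shift [-0.17  0.05 11.6 ] spin 0.008 y at -6.5 z axis [-0.0012  0.0017 -1.    ] tcp [ 0.4799 -0.2958  0.19  ] t 25.8667
```

step_arm --motion '[[[-0.1,0,2.5],0,6.2],[[-0.1,0,5],0,6.2],[[-0.1,0,7],0,6.2],[[-0.1,0,8.5],0,6.2],[[-0.1,0,9.5],0,6.2],[[-0.1,0,10.3],0,6.2],[[-0.1,0,10.8],0,6.2],[[-0.1,0,11.1],0,6.2],[[-0.1,0,11.2],0,6.2],[[-0.1,0,11.2],0,6.2],[[-0.1,0,11.2],0,6.2]]'

```text
clock: 26.78
tcp_pos: [0.4801, -0.2987, 0.0791]
orientation: [0.747, 0.665, 0.0, 0.001]
wrist_force: [0.1, -0.3, -2.7]
gripper_width: 0.0667
finger_force: 12.0
```

step_arm --motion '[[[0,0,0.08],0,6.2],[[0,0,0.16],0,6.2],[[0,0,0.22],0,6.2],[[0,0,0.26],0,6.2],[[0,0,0.26],0,6.2]]'

```text
clock: 27.2
tcp_pos: [0.4798, -0.2986, 0.0759]
orientation: [0.747, 0.665, -0.0, -0.0]
wrist_force: [0.6, -0.5, -1.4]
gripper_width: 0.0667
finger_force: 12.0
```

step_arm --motion '[[[0,0,0.05],0,6.2],[[0,0,0.1],0,6.2],[[0,0,0.15],0,6.2],[[0,0,0.2],0,6.2],[[0,0,0.2],0,6.2]]'

```text
clock: 27.62
tcp_pos: [0.4799, -0.2984, 0.0742]
orientation: [0.747, 0.665, 0.0, 0.0]
wrist_force: [-0.9, 2.2, 0.9]
gripper_width: 0.0666
finger_force: 12.0
```

step_arm --motion '[[[0,0,0.05],0,6.2],[[0,0,0.08],0,6.2],[[0,0,0.08],0,6.2]]'

```text
clock: 27.87
tcp_pos: [0.4799, -0.2983, 0.0741]
orientation: [0.747, 0.665, 0.0, 0.0]
wrist_force: [-2.7, 3.7, 7.6]
gripper_width: 0.0665
finger_force: 12.0
```

Contact. Release, rise and draw back toward the middle so the cameras see the tray.

step_arm --motion '[[[0,0,-0.05],0,6.9],[[0,0,-0.05],0,7.7],[[0,0,-0.05],0,7.7],[[0,0,-0.05],0,7.7],[[0,0,-1],0,7.7],[[0,0,-3],0,7.7],[[0,0,-6],0,7.7],[[0,0,-10],0,7.7],[[0,0,-13.5],0,7.7],[[0,0,-13.5],0,7.7]]'

```text
clock: 28.7
tcp_pos: [0.4816, -0.3, 0.2158]
orientation: [0.746, 0.665, 0.0, 0.006]
wrist_force: [-0.2, -0.9, 0.8]
gripper_width: 0.077
finger_force: 0.0
```

step_arm --motion '[[[3,0,0],0,7.7],[[7,0,0],0,7.7],[[11,0,0],0,7.7],[[15,0,0],0,7.7],[[19,0,0],0,7.7],[[23,0,0],0,7.7],[[27,0,0],0,7.7],[[31,0,0],0,7.7],[[34,0,0],0,7.7],[[36,0,0],0,7.7],[[36,0,0],0,7.7],[[36,0,0],0,7.7]]'

```text
clock: 29.7
tcp_pos: [0.5211, 0.0596, 0.2082]
orientation: [0.746, 0.666, -0.0, 0.0]
wrist_force: [0.0, 0.4, -0.6]
gripper_width: 0.0766
finger_force: 0.0
```

```bash
python3 - <<'E'
from h import *
a=read_camera("top")[140:280,140:530,::-1]; b=read_camera("scene")[60:340,150:540,::-1]
c=cv2.resize(np.vstack([a,b]),None,fx=1.4,fy=1.4,interpolation=cv2.INTER_CUBIC);cv2.imwrite("pics/end.png",cv2.convertScaleAbs(c,alpha=1.5))
E
```

```text
(no output)
```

View pics/end.png

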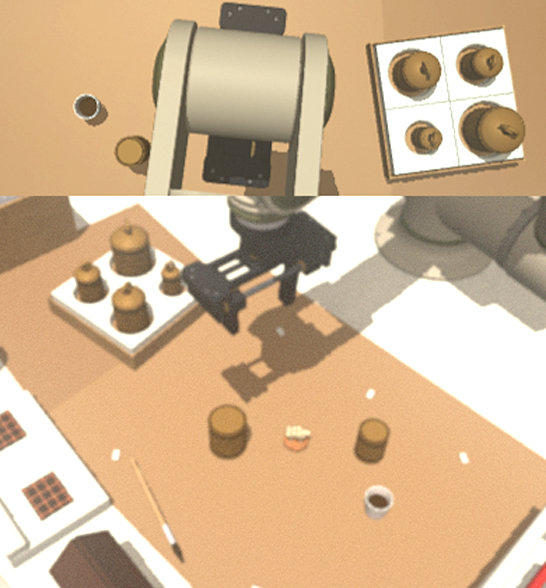

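All four bells stand upright in their matching nests (top half of the picture, about (415,70), (480,65), (425,138) and (493,130)). Both flat tins still stand where they were, so I'm handing in.

```bash
python3 -c "
from cell import *
print(job_done())"
```

```text
the job is handed in; nothing more can be done
None
```

All four bells stand upright in the nests for their sizes, both flat-topped tins are still standing where they were, and the job was handed in at about 30 s on the robot's clock.

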